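Find the paint box with the jammed lid

TASK

Before painting, try the sliding lids of the two white paint boxes: dried paint hidden inside one of them stops its lid about half-way. First slide both lids open as far as each will go, so that both stand open together; then slide the jammed one fully shut again, so it is set aside for cleaning, and leave the good one fully open.

Things in the scene. Friction and masses are not known exactly. Their poses are not given: they have to be found in the camera images.
- lid_left (a joint): Opening of the left (+y) box's lid, m: 0 shut, 0.090 fully open (end stop). Both boxes alike: white tin 280 x 90 x 47 mm high, fixed to the desk. The aluminium lid (180 x 78 mm, top 40 mm above the desk) slides level, lengthwise, away from the robot under a fixed hood (top at 47 mm) covering the box's far 100 mm, and bares the paint pans at the near end.
- lid_right (a joint): Opening of the right (-y) box's lid, m: 0 shut, 0.090 fully open. Both lids start 0 to 25 mm open, drag with about 1.5 N and stay where left. The free lid, left or right, runs the whole 90 mm; the jammed one slides as easily but stops hard at about 45 mm open, and slides back freely.
- handle_left (a point): Centre of the left lid's handle: an upright black block 14 mm thick along the slide, 40 wide across it, 46 tall, 10 mm from the lid's near end. The point is 63 mm above the desk, 23 mm above the lid and 23 below the block's top. x points level the way the lid opens, y across the box, z up. It moves with the lid; when fully open the hood begins 75 mm ahead of it.
- handle_right (a point): Centre of the right lid's handle, the same block as on the left: 14 mm thick along the slide, 40 wide, 46 tall, this point 63 mm above the desk and 23 mm above the lid. x points level the way the lid opens (within about 20 degrees of straight away from the robot), y across the box, z up. It moves with the lid.

How it is judged:
On the way:
1. both lids stand open together as far as they go: one fully open (over 80 mm), the other over 38 mm (((value of joint lid_left above 0.08 m and value of joint lid_right above 0.038 m) or (value of joint lid_right above 0.08 m and value of joint lid_left above 0.038 m))), for 0.2 s.
At the end, for the whole second after the job is handed in: The good box's lid is fully open (within 10 mm of its 90 mm travel), the jammed box's lid is fully shut (within 10 mm), and both lids are at rest and let go (((value of joint lid_left above 0.08 m and value of joint lid_right below 0.01 m) or (value of joint lid_right above 0.08 m and value of joint lid_left below 0.01 m)) and velocity of joint lid_left between -0.01 and 0.01 m/s and velocity of joint lid_right between -0.01 and 0.01 m/s); the robot touches nothing.
It also fails if it takes over 51 s, if anything falls off the work surface, if the arm or the gripper's body presses on something with over 40 N, if the wrist force passes 120 N, or if a joint passes its speed limit or range.

ROBOT

A 6-joint arm with a two-finger parallel gripper is mounted at the origin on the work surface. World frame = base frame: x ahead of the robot, y to its left, z up, the work surface at z = 0. Lengths are in m, angles in rad, forces in N, time in s.
With the tool pointing down it reaches from about 0.35 to 0.975 m from the base axis. Payload 4.9 kg.
Tool frame: the origin (TCP) lies between the finger pads; the fingertips stand 22 mm ahead of it and the grasp point (between the pads) lies 3 mm ahead of it; z points along the fingers, y is the line along which they close (so a half turn about z gives the same grasp; the last joint's range is limited). The gripper opens to 85 mm and grips with 20 to 120 N. Pads are 22 mm wide; open, the fingers measure 114 mm over their backs; the gripper's body (76 mm by 85 mm) begins 54 mm behind the grasp point. The pads swing forward as they close: fully open they stand 13 mm farther back than shut.
Start: joints at [1.171, 0.053, 1.613, -0, 1.476, -0.119], TCP at [0.173, 0.601, 0.253] pointing down, gripper open.
Joint ranges: [-3.01, 3.01], [-1.01, 2.22], [0.06, 2.58], [-1.02, 4.17], [0.09, 2.62], [-3.14, 3.14]. Speed limits (rad/s): [2.57, 2.57, 3.14, 3.14, 3.14, 3.14].

INTERFACE

Orientations are given as a unit quaternion [w, x, y, z].
In Python, from plant import state, grab_frame, get_calibration, job_done, recognise, regions_of gives the robot as it stands.
- The arm moves only by the tool apply_moves, never from a script. Its argument "targets" is a list of rows, each an object with "translation": the shift along the tool's x, y, z normalised to -1 to 1, where 1 is 100 mm, a list of three; "twist": the turn about the tool's z normalised to -1 to 1, where 1 is 0.1 rad; "hand": the opening, from 0 (shut) to 1 (fully open). A call has 1 to 8 rows; each row shifts and turns the commanded pose from where the row before left it, along the tool's axes as they then stand; what a row does not reach is not made up. A row lasts 1/10 s, in which the tool goes at most 50 mm and 8.59 degrees, less where a joint would pass 70% of its speed; a pose out of reach is approached as far as the arm can. A call with a number of a shift or a turn outside -1 to 1 is refused whole. A call with a gripper value outside its range is refused whole. The fingers move at their own pace and stop on an object; the grip force is fixed at half the most. Time passes only in rows, so rows that do not move let the fingers close. It gives the time, the measured TCP pose, the force, the opening and the grip force at its end, in the units of the state.
- state(): the state, without advancing time (a new reading comes with each control period).
- grab_frame(name): name is "scene" or "side" or "wrist"; returns the picture (400x640x3 uint8, red, green, blue); there is no depth.
- get_calibration(name): a dict with "camera_matrix" (3x3 intrinsics, pixels), "pose" (4x4, takes a point from camera to world coordinates). Camera axes: x right, y up, looking along -z (the intrinsics and any distortion apply to the point x, -y, -z); pixel columns grow to the right and rows downward; lengths in m; the calibration is good to about 2 mm. The wrist camera is an equidistant fisheye: a pixel r from the principal point sees the ray r / f radians off the axis. A picture is of the moment at which its call begins: read the wrist's pose just before it. get_calibration takes no time and is no camera call; for the wrist camera it gives the pose at the moment of the call.
- job_done(): hands the job in; it is judged then, once.
Trained networks look in the newest picture that a camera, given by its name, has taken for a name from the list of things; names that differ only in an ending like _2 or _b are one class to them, and where a whole thing is asked for, a point or a joint stands for the part that bears it (a point fixed in the world has none). Each returns a list of dicts, best first, with "score" (0 to 1); they miss things now and then, are a little off and sometimes report something else, mostly with a low value. They report only what shows in the picture. A call takes as long as a camera call.
- recognise(camera, query): "point" ([x, y, z] in m, in world coordinates, good to about 4 mm: the middle of the surface that is visible of it).
- regions_of(camera, query): "pixels" (400x640 bool, what is visible of it).
The state is a dict: "time": time; "joint_pos": joint angles; "joint_vel": joint speeds; "joint_efforts": joint torques, N m; "tool_pos": TCP position; "tool_rot": TCP orientation; "contact_force": force on the tool from outside, world axes, zero at the start; "ft_torque": the same for the moment, N m; "gripper_width": opening from 0.0 (shut) to 1.0 (fully open); "grasp_force": force on a finger pad.
Only numpy, scipy, OpenCV 4.12 (cv2) and the standard library are available. Lean on these libraries where they do the work, as an engineer would, in place of code of your own. Each camera call takes 0.05 s, during which the arm holds its last target. There are 200 camera calls.

## Working session

There is one attempt and no reset: what is moved stays moved. The work goes in short steps, Python scripts to look and compute and a tool call to move; the robot and the scene stay as the last step left them, time stands still between calls to the robot, and variables do not carry over. Pictures are saved under pics/ and viewed, at most 10 in all, crops included, and the job is handed in when it is done.

Besides the shell and the picture viewer there is one more tool, called after "Emit:" as name(argument=value, ...) on one line, values as JSON. apply_moves: Moves the arm, as the interface text tells. Its arguments: {"type":"object","properties":{"targets":{"type":"array"}},"required":["targets"]}

```bash
mkdir -p pics; python3 - <<'E'
from plant import *
import cv2,numpy as np
s=state();print(s['time'],s['tool_pos'],s['tool_rot'],s['gripper_width'])
ims=[]
for c in ['scene','side']:
    f=grab_frame(c); ims.append(f)
    for q in ['handle_left','handle_right','lid_left','lid_right']:
        print(c,q,[(np.round(d['point'],3).tolist(),round(d['score'],2)) for d in recognise(c,q)])
cv2.imwrite('pics/a.png',cv2.resize(np.vstack(ims),(480,600))[:,:,::-1])
cv2.imwrite('pics/s.png',ims[0][:,:,::-1])
E
```

```text
0.0 [0.17297577 0.59999471 0.25205666] [-2.59475374e-04  1.39940612e-01  9.90159374e-01 -9.85980752e-04] 1.0018045201752328
scene handle_left [([0.576, 0.115, 0.038], 0.74)]
scene handle_right [([0.571, -0.117, 0.042], 0.63)]
scene lid_left [([0.57, 0.113, 0.04], 0.85)]
scene lid_right [([0.573, -0.117, 0.044], 0.87)]
side handle_left [([0.577, 0.12, 0.041], 0.96)]
side handle_right [([0.568, -0.112, 0.037], 0.96)]
side lid_left [([0.573, 0.118, 0.043], 0.89)]
side lid_right [([0.571, -0.115, 0.04], 0.89)]
```

View pics/a.png

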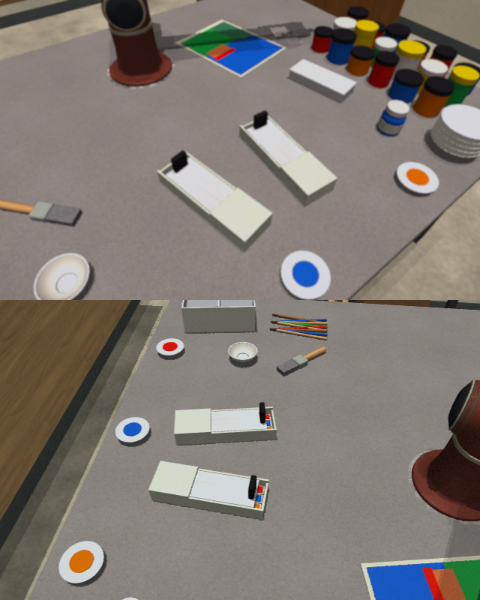

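The scene (top) and side pictures show the robot, the two boxes with hoods at their far ends, and a black handle near each box's near end (scene: about (180,161) and (260,120); side: (253,487) and (263,412) in the montage). I'll fit the handle block to the dark pixels.

```bash
cat > h.py <<'E'
from plant import *
import cv2,numpy as np
from scipy.optimize import minimize
def proj(c,P):
    T=np.linalg.inv(c['pose']);p=P@T[:3,:3].T+T[:3,3];q=p*[1,-1,-1]
    u=q@np.array(c['camera_matrix']).T;return u[:,:2]/u[:,2:]
def toplane(c,uv,z):
    K=np.array(c['camera_matrix']);r=np.c_[uv,np.ones(len(uv))]@np.linalg.inv(K).T*[1,-1,-1]
    M=np.array(c['pose']);d=r@M[:3,:3].T;o=M[:3,3];return o+d*((z-o[2])/d[:,2:])
def boxpts(x,y,a):
    L=np.array([[i*.007,j*.02,.063+k*.023] for i in(-1,1) for j in(-1,1) for k in(-1,1)])
    R=np.array([[np.cos(a),-np.sin(a)],[np.sin(a),np.cos(a)]]);L[:,:2]=L[:,:2]@R.T+[x,y];return L
def find(cams,names):
    fr={c:grab_frame(c) for c in cams};cal={c:get_calibration(c) for c in cams}
    for n in names:
        ms=[];yaw=[];pts=[]
        for c in cams:
            r=regions_of(c,n)
            if not r: print(c,n,'missed');continue
            m=r[0]['pixels'];v=fr[c].max(2)
            mm=cv2.dilate(m.astype(np.uint8),np.ones((5,5)))
            dk=((mm>0)&(v<80)).astype(np.uint8);k,l,st,ce=cv2.connectedComponentsWithStats(dk)
            i=1+np.argmax(st[1:,4]);ms.append((c,(l==i)))
            uv=np.argwhere(m&(v>120))[:,::-1].astype(float)
            p=toplane(cal[c],uv,.04)[:,:2]
            (cx,cy),(w,h),a=cv2.minAreaRect((p*1000).astype(np.float32))
            a=(a if w>h else a+90);a=(a+90)%180-90;yaw.append((round(a,1),round(w),round(h)))
            pts.append(toplane(cal[c],np.array([ce[i]]),.063)[0,:2])
        a0=np.radians(np.mean([y[0] for y in yaw]))
        def cost(q):
            t=0
            for c,m in ms:
                S=4;im=np.zeros((400*S,640*S),np.uint8)
                hull=cv2.convexHull(((proj(cal[c],boxpts(*q))+.5)*S).astype(np.int32))
                cv2.fillConvexPoly(im,hull,255);f=cv2.resize(im,(640,400),interpolation=cv2.INTER_AREA)/255.
                t+=1-np.minimum(f,m).sum()/np.maximum(f,m).sum()
            return t/len(ms)
        x0=np.r_[np.mean(pts,0),a0]
        s=np.array([x0]+[x0+d for d in np.diag([.01,.01,.15])])
        r=minimize(cost,x0,method='Nelder-Mead',options=dict(initial_simplex=s,xatol=2e-4,fatol=1e-3))
        print(n,'px',np.round(pts,3).tolist(),'lid yaw,w,h',yaw,'fit',np.round(r.x[:2],4),'yaw',round(np.degrees(r.x[2]),1),'1-IoU',round(r.fun,3),[int(m.sum()) for _,m in ms])
E
python3 -c "
from h import *
find(['scene','side'],['lid_left','lid_right']);s=state();print(s['time'])"
```

```text
lid_left px [[0.504, 0.119], [0.508, 0.118]] lid yaw,w,h [(-8.9, 89, 193), (-1.6, 84, 160)] fit [0.5078 0.1166] yaw 0.8 1-IoU 0.19 [332, 267]
lid_right px [[0.505, -0.129], [0.508, -0.13]] lid yaw,w,h [(9.6, 182, 83), (13.2, 160, 84)] fit [ 0.5079 -0.1286] yaw 9.3 1-IoU 0.199 [419, 208]
0.8
```

Emit:
apply_moves(targets=[{"translation": [0,0,0],"twist": 1,"hand": 1},{"translation": [0,0,0],"twist": 1,"hand": 1},{"translation": [0,0,0],"twist": 1,"hand": 1},{"translation": [0,0,0],"twist": 1,"hand": 1},{"translation": [0,0,0],"twist": 1,"hand": 1},{"translation": [0,0,0],"twist": 1,"hand": 1},{"translation": [0,0,0],"twist": 1,"hand": 1},{"translation": [0,0,0],"twist": 1,"hand": 1}])

```text
time: 1.6
tool_pos: [0.1732, 0.6005, 0.2533]
tool_rot: [0.0, 0.516, 0.856, -0.0]
contact_force: [-0.3, 0.7, -0.2]
gripper_width: 1.002
grasp_force: 0.0
```

Emit:
apply_moves(targets=[{"translation": [0,0,0],"twist": 1,"hand": 0.6},{"translation": [0,0,0],"twist": 1,"hand": 0.6},{"translation": [0,0,0],"twist": 1,"hand": 0.6},{"translation": [0,0,0],"twist": 1,"hand": 0.6},{"translation": [0,0,0],"twist": 0.9,"hand": 0.6},{"translation": [-0.345,0.24,0],"twist": 0,"hand": 0.6},{"translation": [-0.345,0.24,0],"twist": 0,"hand": 0.6},{"translation": [-0.345,0.24,0],"twist": 0,"hand": 0.6}])

```text
time: 2.4
tool_pos: [0.2456, 0.4959, 0.2533]
tool_rot: [0.0, 0.707, 0.708, 0.0]
contact_force: [0.5, -0.1, -0.2]
gripper_width: 0.6
grasp_force: 0.0
```

Emit:
apply_moves(targets=[{"translation": [-0.345,0.24,0],"twist": 0,"hand": 0.6},{"translation": [-0.345,0.24,0],"twist": 0,"hand": 0.6},{"translation": [-0.345,0.24,0],"twist": 0,"hand": 0.6},{"translation": [-0.345,0.24,0],"twist": 0,"hand": 0.6},{"translation": [-0.345,0.24,0],"twist": 0,"hand": 0.6},{"translation": [-0.345,0.24,0],"twist": 0,"hand": 0.6},{"translation": [-0.345,0.24,0],"twist": 0,"hand": 0.6},{"translation": [0,0,0],"twist": 0,"hand": 0.6}])

```text
time: 3.2
tool_pos: [0.4153, 0.2523, 0.2536]
tool_rot: [0.001, 0.709, 0.705, 0.0]
contact_force: [-0.6, 0.7, 0.5]
gripper_width: 0.602
grasp_force: 0.0
```

Emit:
apply_moves(targets=[{"translation": [-0.34,0.232,0],"twist": 0,"hand": 0.6},{"translation": [-0.34,0.232,0],"twist": 0,"hand": 0.6},{"translation": [-0.34,0.232,0],"twist": 0,"hand": 0.6},{"translation": [-0.34,0.232,0],"twist": 0,"hand": 0.6},{"translation": [0,0,0.45],"twist": 0,"hand": 0.6},{"translation": [0,0,0.45],"twist": 0,"hand": 0.6},{"translation": [0,0,0.4],"twist": 0,"hand": 0.6},{"translation": [0,0,0],"twist": 0,"hand": 0.6}])

```text
time: 4.0
tool_pos: [0.501, 0.1196, 0.1167]
tool_rot: [-0.004, 0.707, 0.707, -0.005]
contact_force: [-0.3, -0.2, -0.9]
gripper_width: 0.601
grasp_force: 0.0
```

```bash
python3 -c "
from h import *
a=grab_frame('wrist');b=grab_frame('side')
cv2.imwrite('pics/b.png',np.hstack([cv2.resize(a,(400,250)),b[130:380,180:580]])[:,:,::-1])"
```

```text
(no output)
```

View pics/b.png

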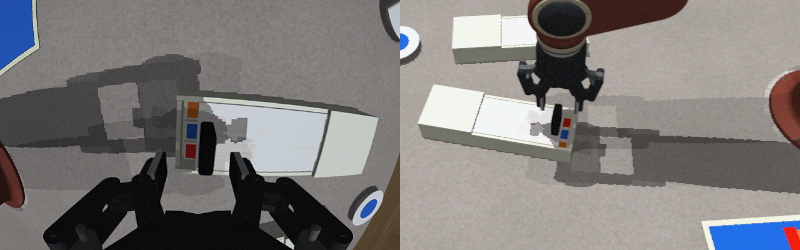

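The wrist picture (left) shows the handle at (206,148) between the finger tips at (158,155) and (238,155), with the box axis turned a few degrees toward -y. The side picture (right) agrees. I'll measure from the wrist view.

```bash
cat >> h.py <<'E'
def wplane(c,uv,z):
    K=np.array(c['camera_matrix']);d=(np.array(uv,float)-K[:2,2])/[K[0,0],K[1,1]]
    r=np.linalg.norm(d,axis=1,keepdims=True);ray=np.c_[d/r*np.sin(r),np.cos(r)]*[1,-1,-1]
    M=np.array(c['pose']);w=ray@M[:3,:3].T;o=M[:3,3];return (o+w*((z-o[2])/w[:,2:]))[:,:2]
E
python3 -c "
from h import *
c=get_calibration('wrist');print(state()['tool_pos'],np.array(c['pose'])[:3,3])
S=1.6
e=wplane(c,np.array([[180,96],[330,109],[376,116]])*S,.047);print('edge',e.round(3),np.degrees(np.arctan2(*(e[1:]-e[0]).T[::-1])))
print('handle top corners',wplane(c,np.array([[199,122],[214,122],[199,175],[214,175]])*S,.086).round(3))
f=grab_frame('wrist');r=recognise('wrist','handle_left');print([(d['point'],d['score']) for d in r])
"
```

```text
[0.50574478 0.12008341 0.12353592] [0.50557969 0.19359349 0.24428488]
edge [[0.487 0.166]
 [0.668 0.155]
 [0.771 0.149]] [-3.3273368  -3.46011428]
handle top corners [[0.506 0.149]
 [0.519 0.149]
 [0.506 0.097]
 [0.521 0.097]]
[([0.5681, 0.1194, 0.0418], 0.97)]
```

Emit:
apply_moves(targets=[{"translation": [0,0.06,0.2],"twist": 0.6,"hand": 0.6},{"translation": [0,0,0.25],"twist": 0,"hand": 0.6},{"translation": [0,0,0],"twist": 0,"hand": 0.35},{"translation": [0,0,0],"twist": 0,"hand": 0.35},{"translation": [0,0.1,0],"twist": 0,"hand": 0.35},{"translation": [0,0.1,0],"twist": 0,"hand": 0.35},{"translation": [0,0.1,0],"twist": 0,"hand": 0.35},{"translation": [0,0,0],"twist": 0,"hand": 0.35}])

```text
time: 5.0
tool_pos: [0.5443, 0.1175, 0.0794]
tool_rot: [0.001, 0.728, 0.685, 0.001]
contact_force: [-1.0, 0.2, 0.2]
gripper_width: 0.351
grasp_force: 0.0
```

Emit:
apply_moves(targets=[{"translation": [0,0.05,0],"twist": 0,"hand": 0.35},{"translation": [0,0.05,0],"twist": 0,"hand": 0.35},{"translation": [0,0.05,0],"twist": 0,"hand": 0.35},{"translation": [0,0,0],"twist": 0,"hand": 0.35}])

```text
time: 5.4
tool_pos: [0.5576, 0.1167, 0.0783]
tool_rot: [0.0, 0.728, 0.686, 0.0]
contact_force: [-0.9, 0.5, -0.3]
gripper_width: 0.352
grasp_force: 0.0
```

Emit:
apply_moves(targets=[{"translation": [0,0.04,0],"twist": 0,"hand": 0.35},{"translation": [0,0.04,0],"twist": 0,"hand": 0.35},{"translation": [0,0,0],"twist": 0,"hand": 0.35}])

```text
time: 5.7
tool_pos: [0.5654, 0.1163, 0.0783]
tool_rot: [0.0, 0.728, 0.686, 0.0]
contact_force: [-0.5, -0.3, -0.0]
gripper_width: 0.353
grasp_force: 0.0
```

```bash
python3 -c "
from h import *
a=grab_frame('wrist');c=get_calibration('wrist');s=state();print(s['tool_pos'],s['contact_force'])
b=grab_frame('side');cv2.imwrite('pics/c.png',np.hstack([cv2.resize(a,(400,250)),b[130:380,180:580]])[:,:,::-1])"
```

```text
[0.56536097 0.11631332 0.07836396] [0.03857081 0.02451126 0.09983739]
```

View pics/c.png

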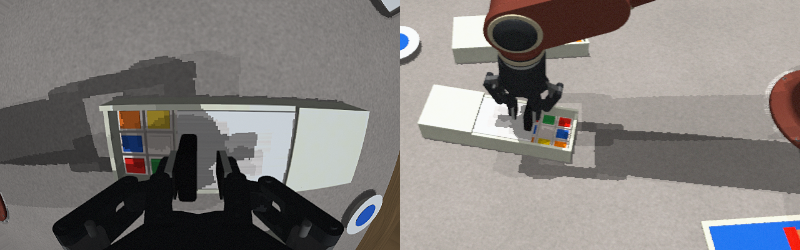

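The handle follows the rear finger (wrist view, around (187,165)) and the pans are being bared. I'll continue in small steps.

Emit:
apply_moves(targets=[{"translation": [0,0.05,0],"twist": 0,"hand": 0.35},{"translation": [0,0.05,0],"twist": 0,"hand": 0.35},{"translation": [0,0.04,0],"twist": 0,"hand": 0.35},{"translation": [0,0,0],"twist": 0,"hand": 0.35}])

```text
time: 6.2
tool_pos: [0.5797, 0.1154, 0.0784]
tool_rot: [0.0, 0.728, 0.686, 0.0]
contact_force: [-0.2, 0.0, 0.5]
gripper_width: 0.35
grasp_force: 0.0
```

Emit:
apply_moves(targets=[{"translation": [0,0.04,0],"twist": 0,"hand": 0.35},{"translation": [0,0.04,0],"twist": 0,"hand": 0.35},{"translation": [0,0.03,0],"twist": 0,"hand": 0.35},{"translation": [0,0,0],"twist": 0,"hand": 0.35}])

```text
time: 6.6
tool_pos: [0.5877, 0.115, 0.0781]
tool_rot: [-0.003, 0.728, 0.686, -0.003]
contact_force: [-9.7, 0.4, 6.8]
gripper_width: 0.355
grasp_force: 5.4
```

Emit:
apply_moves(targets=[{"translation": [0,-0.08,0],"twist": 0,"hand": 0.35},{"translation": [0,0,-0.35],"twist": 0,"hand": 0.35},{"translation": [0,0,-0.35],"twist": 0,"hand": 0.35},{"translation": [0,0,0],"twist": -0.8,"hand": 0.6},{"translation": [0,0,0],"twist": -0.9,"hand": 0.6},{"translation": [0,0,0],"twist": -0.8,"hand": 0.6},{"translation": [-0.376,-0.195,0],"twist": 0,"hand": 0.6},{"translation": [-0.376,-0.195,0],"twist": 0,"hand": 0.6}])

```text
time: 7.4
tool_pos: [0.558, 0.0338, 0.1487]
tool_rot: [0.001, 0.636, 0.772, 0.001]
contact_force: [0.1, -0.7, -0.7]
gripper_width: 0.6
grasp_force: 0.0
```

Emit:
apply_moves(targets=[{"translation": [-0.376,-0.195,0],"twist": 0,"hand": 0.6},{"translation": [-0.376,-0.195,0],"twist": 0,"hand": 0.6},{"translation": [-0.376,-0.195,0],"twist": 0,"hand": 0.6},{"translation": [-0.376,-0.195,0],"twist": 0,"hand": 0.6},{"translation": [0,0,0],"twist": 0,"hand": 0.6},{"translation": [0,0,0],"twist": 0,"hand": 0.6}])

```text
time: 8.0
tool_pos: [0.5097, -0.1291, 0.1486]
tool_rot: [0.001, 0.638, 0.77, 0.0]
contact_force: [1.1, -0.5, 0.3]
gripper_width: 0.6
grasp_force: 0.0
```

```bash
python3 -c "
from h import *
find(['scene','side'],['lid_left'])
a=grab_frame('wrist');s=state();print(s['tool_pos'],s['contact_force'])
b=grab_frame('side');cv2.imwrite('pics/d.png',np.hstack([cv2.resize(a,(400,250)),b[130:380,180:580]])[:,:,::-1])"
```

```text
lid_left px [[0.576, 0.115], [0.58, 0.113]] lid yaw,w,h [(-7.5, 87, 119), (-3.5, 81, 86)] fit [0.5789 0.1136] yaw 2.3 1-IoU 0.215 [331, 287]
[ 0.50994541 -0.1271784   0.14825793] [0.33764261 0.30334239 0.23329859]
```

View pics/d.png

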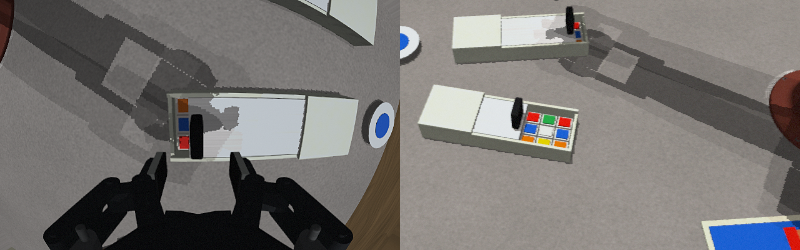

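The left lid has moved 71 mm to its stop, so it is the good one and the right is jammed. The right handle sits at (197,137) between the finger tips in the wrist view, with the box parallel to the closing line.

```bash
python3 -c "
from h import *
c=get_calibration('wrist');s=state();S=1.6
h=wplane(c,np.array([[191,115],[203,115],[191,159],[203,159],[168,95],[355,98]])*S,.086);h2=wplane(c,np.array([[168,95],[355,98]])*S,.047)
a=np.radians(10.7);R=np.array([[np.cos(a),np.sin(a)],[-np.sin(a),np.cos(a)]])
print('along,across rel TCP',((h[:4]-s['tool_pos'][:2])@R.T).round(3),'edge',((h2-s['tool_pos'][:2])@R.T).round(3))"
```

```text
along,across rel TCP [[-0.007  0.029]
 [ 0.005  0.029]
 [-0.007 -0.019]
 [ 0.005 -0.019]] edge [[-0.035  0.043]
 [ 0.233  0.05 ]]
```

Emit:
apply_moves(targets=[{"translation": [0,0,0.35],"twist": -0.2,"hand": 0.6},{"translation": [0,0,0.35],"twist": 0,"hand": 0.6},{"translation": [0,0,0],"twist": 0,"hand": 0.35},{"translation": [0,0,0],"twist": 0,"hand": 0.35},{"translation": [0,0.06,0],"twist": 0,"hand": 0.35},{"translation": [0,0.06,0],"twist": 0,"hand": 0.35},{"translation": [0,0.06,0],"twist": 0,"hand": 0.35},{"translation": [0,0,0],"twist": 0,"hand": 0.35}])

```text
time: 9.1
tool_pos: [0.5289, -0.1247, 0.0796]
tool_rot: [0.001, 0.629, 0.777, 0.001]
contact_force: [-0.8, -0.7, 1.0]
gripper_width: 0.349
grasp_force: 0.0
```

Emit:
apply_moves(targets=[{"translation": [0,0.04,0],"twist": 0,"hand": 0.35},{"translation": [0,0.04,0],"twist": 0,"hand": 0.35},{"translation": [0,0,0],"twist": 0,"hand": 0.35}])

```text
time: 9.4
tool_pos: [0.5356, -0.1228, 0.0784]
tool_rot: [0.0, 0.629, 0.777, 0.0]
contact_force: [-0.6, 1.0, -0.1]
gripper_width: 0.342
grasp_force: 0.0
```

Emit:
apply_moves(targets=[{"translation": [0,0.04,0],"twist": 0,"hand": 0.35},{"translation": [0,0.04,0],"twist": 0,"hand": 0.35},{"translation": [0,0,0],"twist": 0,"hand": 0.35}])

```text
time: 9.7
tool_pos: [0.5415, -0.1215, 0.078]
tool_rot: [-0.002, 0.629, 0.777, -0.002]
contact_force: [-7.6, -1.8, 4.4]
gripper_width: 0.351
grasp_force: 3.8
```

Emit:
apply_moves(targets=[{"translation": [0,0.03,0],"twist": 0,"hand": 0.35},{"translation": [0,0,0],"twist": 0,"hand": 0.35},{"translation": [0,0,0],"twist": 0,"hand": 0.35},{"translation": [0,0,0],"twist": 0,"hand": 0.35}])

```text
time: 10.1
tool_pos: [0.5418, -0.1214, 0.0778]
tool_rot: [-0.004, 0.629, 0.777, -0.004]
contact_force: [-17.1, -3.4, 11.5]
gripper_width: 0.349
grasp_force: 9.0
```

```bash
python3 -c "
from h import *
a=grab_frame('wrist')
b=grab_frame('side');cv2.imwrite('pics/e.png',np.hstack([cv2.resize(a,(400,250)),b[130:380,180:580]])[:,:,::-1])"
```

```text
(no output)
```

View pics/e.png

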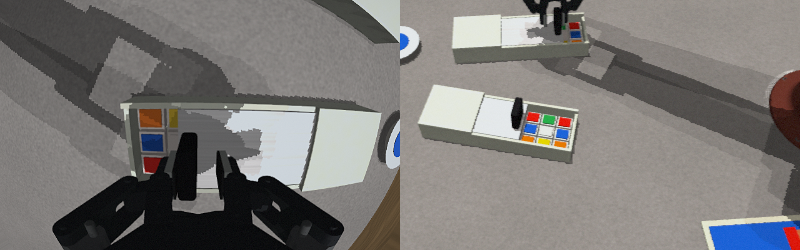

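The right lid stops hard about half-way (one column and part of a second bared, 17 N), while the left stays fully open with all nine pans bared. Now I'll pull the right lid shut.

Emit:
apply_moves(targets=[{"translation": [0,-0.1,0],"twist": 0,"hand": 0.35},{"translation": [0,-0.1,0],"twist": 0,"hand": 0.35},{"translation": [0,-0.1,0],"twist": 0,"hand": 0.35},{"translation": [0,-0.1,0],"twist": 0,"hand": 0.35},{"translation": [0,-0.08,0],"twist": 0,"hand": 0.35},{"translation": [0,-0.04,0],"twist": 0,"hand": 0.35},{"translation": [0,0,0],"twist": 0,"hand": 0.35}])

```text
time: 10.9
tool_pos: [0.4943, -0.1316, 0.0783]
tool_rot: [-0.0, 0.629, 0.777, -0.0]
contact_force: [0.5, 0.8, 0.2]
gripper_width: 0.352
grasp_force: 0.0
```

Emit:
apply_moves(targets=[{"translation": [0,-0.04,0],"twist": 0,"hand": 0.35},{"translation": [0,-0.04,0],"twist": 0,"hand": 0.35},{"translation": [0,0,0],"twist": 0,"hand": 0.35}])

```text
time: 11.2
tool_pos: [0.4867, -0.1333, 0.0783]
tool_rot: [-0.0, 0.629, 0.777, -0.0]
contact_force: [0.7, 0.0, 0.3]
gripper_width: 0.348
grasp_force: 0.0
```

Travel so far is 56 mm; about 5 mm remain.

Emit:
apply_moves(targets=[{"translation": [0,-0.04,0],"twist": 0,"hand": 0.35},{"translation": [0,-0.03,0],"twist": 0,"hand": 0.35},{"translation": [0,0,0],"twist": 0,"hand": 0.35}])

```text
time: 11.5
tool_pos: [0.4806, -0.1345, 0.0784]
tool_rot: [0.001, 0.629, 0.777, 0.001]
contact_force: [3.2, 0.8, -1.7]
gripper_width: 0.353
grasp_force: 2.2
```

Emit:
apply_moves(targets=[{"translation": [0,-0.03,0],"twist": 0,"hand": 0.35},{"translation": [0,0,0],"twist": 0,"hand": 0.35}])

```text
time: 11.7
tool_pos: [0.4804, -0.1346, 0.0784]
tool_rot: [0.004, 0.63, 0.777, 0.004]
contact_force: [18.1, 4.1, -12.1]
gripper_width: 0.346
grasp_force: 9.0
```

Hard stop at the shut end (18 N). I'll ease off, rise and check.

Emit:
apply_moves(targets=[{"translation": [0,0.1,0],"twist": 0,"hand": 0.35},{"translation": [0,0,-0.3],"twist": 0,"hand": 0.35},{"translation": [0,0,-0.45],"twist": 0,"hand": 0.35},{"translation": [0,0,-0.45],"twist": 0,"hand": 0.35},{"translation": [0,0,0],"twist": 0,"hand": 0.35},{"translation": [0,0,0],"twist": 0,"hand": 0.35}])

```text
time: 12.3
tool_pos: [0.4876, -0.1336, 0.1999]
tool_rot: [0.001, 0.629, 0.777, -0.0]
contact_force: [-0.6, -0.4, -1.3]
gripper_width: 0.35
grasp_force: 0.0
```

```bash
python3 -c "
from h import *
a=grab_frame('wrist');print(state()['tool_pos'])
b=grab_frame('side');cv2.imwrite('pics/f.png',np.hstack([cv2.resize(a,(400,250)),b[130:380,180:580]])[:,:,::-1])
find(['scene','side'],['lid_left','lid_right'])"
```

```text
[ 0.48662548 -0.13312202  0.19795618]
side lid_left missed
lid_left px [[0.576, 0.115]] lid yaw,w,h [(-8.5, 88, 120)] fit [0.577  0.1141] yaw 13.3 1-IoU 0.202 [334]
lid_right px [[0.483, -0.132], [0.488, -0.133]] lid yaw,w,h [(11.9, 170, 79), (11.6, 176, 80)] fit [ 0.4876 -0.1336] yaw 8.1 1-IoU 0.164 [500, 213]
```

View pics/f.png

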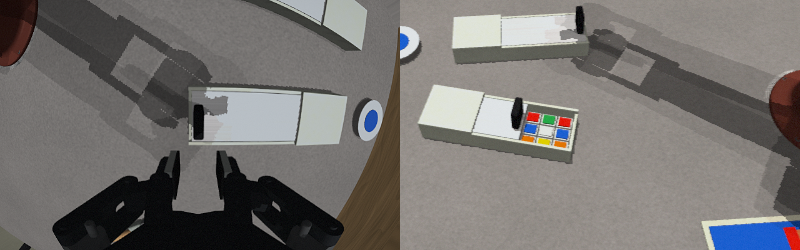

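The right lid is fully shut (handle at the near end of the box, no pans showing; wrist (198,122)). The left lid is fully open with all nine pans visible, and the gripper is clear of both.

```bash
python3 -c "
from plant import *
print(job_done())"
```

```text
the job is handed in; nothing more can be done
None
```

The job is handed in: the jammed right lid stopped hard about half-way and is now fully shut, the good left lid is fully open, and the gripper is clear of both after about 12 s on the clock.

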